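Tap the dish carrier home in the reader

ROBOT

A 6-joint arm with a two-finger parallel gripper is mounted at the origin on a cart in front of the work surface, level with it; the furniture and walls round the work are solid. World frame = base frame: x ahead of the robot, y to its left, z up, the work surface at z = 0. Lengths are in m, angles in rad, forces in N, time in s.
With the tool pointing down it reaches from about 0.25 to 0.725 m from the base axis. Payload 9.7 kg.
Tool frame: the origin (TCP) lies on the front face of the gripper's body, between the roots of the fingers; the fingertips stand 73 mm ahead of it and the grasp point (between the pads) lies 54 mm ahead of it (arm.tcp_to_grasp is the distance from the TCP to the grasp point, in m); z points along the fingers, y is the direction in which the jaws open and shut (so a half turn about z gives the same grasp; the last joint's range is limited). The gripper opens to 85 mm and grips with 20 to 120 N. Pads are 22 mm wide; open, the fingers measure 114 mm over their backs; the gripper's body (76 mm by 85 mm) begins 54 mm behind the grasp point. The pads swing forward as they close: fully open they stand 13 mm farther back than shut.
Start: joints at [-1.225, 0.087, 0.176, 1.66, 0, 1.571], TCP at [0.186, -0.517, 0.304] pointing down, gripper open.
Joint ranges: [-3.13, 3.13], [-0.85, 1.81], [-1.15, 1.24], [-2.2, 2.28], [-1.44, 1.52], [-3.14, 3.14]. Speed limits (rad/s): [2.22, 2.22, 2.57, 3.14, 3.14, 3.14].

INTERFACE

Orientations are given as a unit quaternion [w, x, y, z].
In Python, from workcell import arm gives the robot as it stands.
- The arm moves only by the shell command python3 -m pendant 'ROWS' [FORCE]. ROWS is JSON, a list of rows, each a list of 7 numbers: the turn, a rotation vector about the tool's x, y, z in degrees, then the shift along the tool's x, y, z in mm, then the finger opening in mm, from 0 to 85.4. A call has 1 to 12 rows; each row shifts and turns the pose as measured when the row begins, along the tool's axes as they then stand; what a row does not reach is not made up. A row lasts 1/10 s, in which the tool goes at most 50 mm and 8.59 degrees, less where a joint would pass 70% of its speed; a pose out of reach is approached as far as the arm can. A call with a gripper value outside its range is refused whole. The fingers move at their own pace and stop on an object; FORCE is the grip in N (left out, the last holds). Time passes only in rows, so rows that do not move let the fingers close. It gives the time, the measured TCP pose, the force and the opening at its end, in the units of the state.
- arm.read_state(): the state, without advancing time (a new reading comes with each control period).
- arm.read_camera(name): name is "side" or "top" or "wrist"; returns a dict with "image" (400x640x3 uint8, red, green, blue), "intrinsics" (3x3 intrinsics, pixels), "rvec" (rotation vector, rad) and "tvec" (3), from world to camera coordinates, as OpenCV has them. Camera axes: x right, y down, z forward; pixel columns grow to the right and rows downward; lengths in m; the calibration is good to about 2 mm. The wrist camera is an equidistant fisheye: a pixel r from the principal point sees the ray r / f radians off the axis. A picture is of the moment at which its call begins. There is no depth.
- arm.close_job(): hands the job in, once; it reports no verdict.
The state is a dict: "clock": time; "joint_pos": joint angles; "qvel": joint speeds; "effort": joint torques, N m; "ee_pos": TCP position; "tcp_rot": TCP orientation; "contact_force": force on the tool from outside, world axes, zero at the start; "wrist_torque": the same for the moment, N m; "opening": finger opening in m.
Only numpy, scipy, OpenCV 4.12 (cv2) and the standard library are available. Lean on these libraries where they do the work, as an engineer would, in place of code of your own. Each camera call takes 0.05 s, during which the arm holds its last target.

TASK

Pick up the pusher and, with its head against the upright lug of the dish carrier, nudge the carrier gently into the reader in small taps until its far end just meets the stop hidden under the hood; the stop must not be shoved back more than a few millimetres. Touch the carrier only with the pusher, never with the gripper or arm. Leave the carrier there, lay the pusher flat and lengthwise in the middle of the milky tub lid that lies by itself near the front edge of the table, let go, and leave the other things where they stand.

Things in the scene. Friction and masses are not known exactly. Their poses are not given: they have to be found in the camera images.
- reader: White low-hooded dish reader, fixed, 64 mm high. Origin on the table; +x along the carrier's travel into the hood. Base plate 6 mm thick, 150 wide, from x = -140 to +150 mm; two rails (tops 24 mm above the table, inner faces at y = +-55) from x = -100 to 0; hood over x = 0 to 150 (150 mm wide; mouth 110 mm wide, underside 38 mm above the table).
- carrier_lug (a point): Middle of the flat near face of the upright lug at the carrier's near end, outside the hood: the face to push. The lug is 70 mm wide, 10 mm thick, and reaches from the reader's base plate to 42 mm above the table; this point is 24 mm above the table. x points along the travel, into the hood.
- carrier_nose (a point): Middle of the carrier's far end face (hidden under the hood), 150 mm ahead of the lug's near face; x along the travel.
- stop_face (a point): Middle of the near face of the stop plate inside the hood, which no camera sees; x along the travel. The plate is set differently each time: 55 to 95 mm inside the mouth. The carrier is home when its far end face meets it.
- stop_plate (a joint): How far the stop plate has been shoved back from its setting, m: 0 as found, at most 0.016. It is held by a clamp that slips at about 8 N (on top of the carrier's own sliding force) and does not spring back.
- pusher_grip (a point): Where to grip the pusher: middle of its bar, half-way up, 24 mm above what the tool lies on. x points along the tool to its head, whose flat end face is 95 mm ahead of this point; the butt block ends 75 mm behind it; z up.
- tray_lid: Milky tub lid used as a tool tray, by itself to the left or right near the front edge (not the one by the tubs at the back), flat on the table and fixed, 216 mm along its x, 156 mm along its y, 8 mm high. Origin at the centre of its underside.
- probe: Bystander, to be left alone: steel stand with black-topped upright handle, 119 mm high, foot 40 mm across. Origin at the centre of its underside.
- flask: Bystander, to be left alone: round squeeze bottle with black cap, 62 mm across, 90 mm high. Origin at the centre of its underside.
- bottle: Bystander, to be left alone: small dropper bottle, 20 mm across, 82 mm high. Origin at the centre of its underside.
- carrier: Dish carrier: flat grey sled 150 long x 106 wide x 8 mm thick with an agar dish fixed on it, about 0.3 kg. It slides loose on the reader's base plate between the rails (2 mm play either side, about 1 to 5 N to slide), its far end already under the hood. Origin under its middle, x along the travel; the lug's near face is 75 mm behind it.
- pusher: Pusher: loose hand tool 170 mm long, 0.12 kg: an aluminium bar (14 mm wide, 14 to 34 mm above what it lies on) between two end blocks 36 mm high on which it stands; the head is the wider black one (36 mm), the butt 22 mm wide. Origin under its grip point, on what it lies on; x towards the head.

How it is judged:
On the way, in this order (a step that is already met when the one before it is completed fails the run):
1. the pusher is lifted clear (contact force between pusher and the fingers above 1 N and distance of pusher_grip from where it was at the start of the episode above 0.02 m), for 0.1 s.
2. the carrier has been brought to the stop with the pusher (x of carrier_nose in the frame of stop_face above -0.002 m and contact force between pusher and the fingers above 1 N), for 0.1 s.
At the end, for the whole second after the job is handed in: The carrier lies flat, its far end within 2 mm of the stop plate, which is shoved back less than 8 mm; the pusher lies on its blocks on the tub lid, grip point within 50 mm along and 45 mm across of the lid centre, within 0.4 rad of its length, released, at rest (x of carrier_nose in the frame of stop_face above -0.002 m and z of carrier_lug in the frame of reader below 0.028 m and value of joint stop_plate below 0.008 m and x of pusher_grip in the frame of tray_lid between -0.05 and 0.05 m and y of pusher_grip in the frame of tray_lid between -0.045 and 0.045 m and height (world z) of pusher_grip between 0.027 and 0.037 m and angle between pusher_grip's own z axis and vertical below 0.12 rad and angle between the x axis of pusher_grip and the x axis of tray_lid, either way round below 0.4 rad and linear speed of each of pusher, carrier below 0.02 m/s); the robot touches nothing.
It fails at once if the gripper or arm touches the carrier (contact force between any of the fingers, the arm and carrier above 0.5 N).
It fails at once if the stop plate is shoved back by more than 8 mm (value of joint stop_plate above 0.008 m).
It fails at once if the carrier is shot forward (faster than 0.15 m/s) (linear speed of carrier above 0.15 m/s).
It fails at once if a bystander is moved by 20 mm or tipped over (distance of any of probe, flask, bottle from where it was at the start of the episode above 0.02 m or angle between any of probe, flask, bottle's own z axis and vertical above 0.4 rad).
It also fails if it takes over 72 s, if anything falls off the work surface, if the arm or the gripper's body presses on something with over 40 N, if the wrist force passes 120 N, or if a joint passes its speed limit or range.

## Working session

There is one attempt and no reset: what is moved stays moved. The work goes in short steps, Python scripts to look and compute and a shell command to move; the robot and the scene stay as the last step left them, time stands still between calls to the robot, and variables do not carry over. Pictures are saved under pics/ and viewed, and the job is handed in when it is done.

```bash
mkdir -p pics; ls; python3 - <<'E'
from workcell import arm
import cv2
s=arm.read_state(); print(s)
for n in ["side","top","wrist"]:
    c=arm.read_camera(n); cv2.imwrite(f"pics/{n}0.png",c["image"][:,:,::-1]); print(n,c["intrinsics"],c["rvec"],c["tvec"])
E
```

```text
pics
{'clock': 0.0, 'joint_pos': array([-1.22496547e+00,  8.74716080e-02,  1.75173351e-01,  1.65976883e+00,
        1.99413258e-05,  1.57080606e+00]), 'qvel': array([ 1.27658945e-03, -2.55184160e-03,  3.52679371e-05, -6.63835044e-04,
        6.32975964e-04, -2.56928695e-03]), 'effort': array([-1.91008185e-03, -5.20388639e+01,  4.64806974e+01,  1.61010318e-02,
       -1.02352506e-04, -3.13895248e-05]), 'ee_pos': array([ 0.18640512, -0.51733261,  0.30319678]), 'tcp_rot': array([-6.27618474e-04,  9.85087979e-01,  1.72050197e-01, -9.95011728e-05]), 'contact_force': array([-0.10640021,  0.11759262,  0.30894452]), 'wrist_torque': array([-0.04834301, -0.03457913, -0.01277824]), 'opening': 0.08541841032813502}
side [[456.52746702   0.         313.79781062]
 [  0.         456.52746702 199.87640778]
 [  0.           0.           1.        ]] [ 0.15124629 -2.82822655  1.27028511] [0.6002662  0.0858339  1.16504251]
top [[444.52451804   0.         324.4185101 ]
 [  0.         444.52451804 202.58887921]
 [  0.           0.           1.        ]] [ 2.15756535 -2.1347685   0.16156341] [0.00507366 0.59905653 1.23505757]
wrist [[309.70691629   0.         316.08239194]
 [  0.         309.70691629 199.23446442]
 [  0.           0.           1.        ]] [-2.36254511  1.65935387  0.25152408] [-0.54994759 -0.03806391  0.37866653]
```

View pics/side0.png

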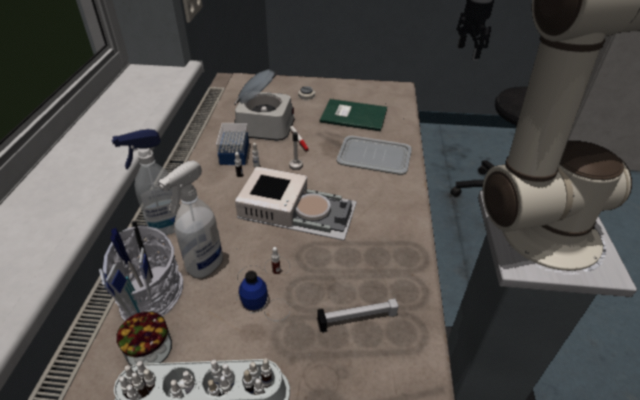

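View pics/top0.png

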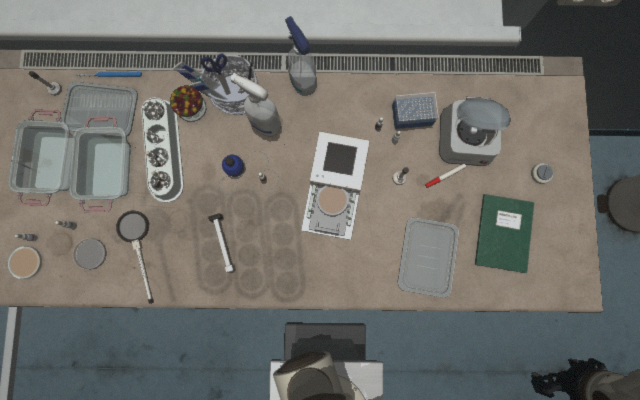

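View pics/wrist0.png

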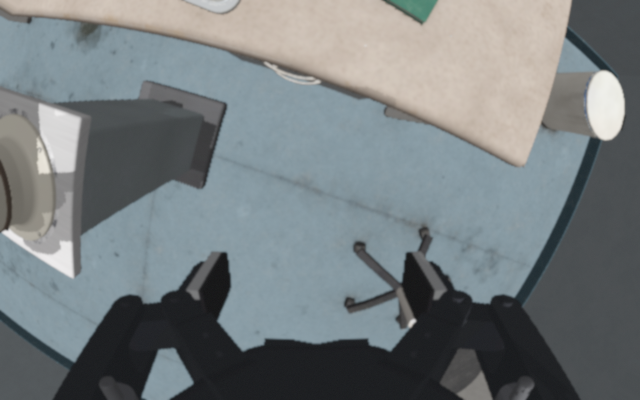

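Side and top views show the pusher with its head at top (215,217) and butt at (229,269), the reader at (335,185) with its lug towards the robot, the tub lid at (429,258), and the bystanders at (232,166), (262,177) and (400,177). Next I zoom in.

```bash
cat > h.py <<'E'
import numpy as np, cv2
from workcell import arm
def cam(n):
    c=arm.read_camera(n); R=cv2.Rodrigues(np.array(c["rvec"]))[0]; return c,c["intrinsics"],R,np.array(c["tvec"]).ravel()
def ray(c,u,v):
    _,K,R,t=c; d=np.array([(u-K[0,2])/K[0,0],(v-K[1,2])/K[1,1],1.]); return -R.T@t,R.T@d
def wray(c,u,v):
    _,K,R,t=c; x=np.array([u-K[0,2],v-K[1,2]])/K[0,0]; r=np.hypot(*x)
    d=np.array([*(x/r*np.sin(r)),np.cos(r)]); return -R.T@t,R.T@d
def onplane(c,u,v,z,f=ray):
    o,d=f(c,u,v); return o+d*(z-o[2])/d[2]
def proj(c,p):
    _,K,R,t=c; q=R@np.array(p)+t; return (K@(q/q[2]))[:2]
E
python3 - <<'E'
import cv2
t=cv2.imread("pics/top0.png"); s=cv2.imread("pics/side0.png")
cv2.imwrite("pics/tA.png",cv2.resize(t[120:300,190:380],None,fx=3.2,fy=3.2,interpolation=cv2.INTER_CUBIC)) 
cv2.imwrite("pics/tB.png",cv2.resize(t[205:305,385:475],None,fx=5,fy=5,interpolation=cv2.INTER_CUBIC))
cv2.imwrite("pics/sA.png",cv2.resize(s[160:345,230:410],None,fx=3.2,fy=3.2,interpolation=cv2.INTER_CUBIC))
E
```

```text
(no output)
```

View pics/tA.png

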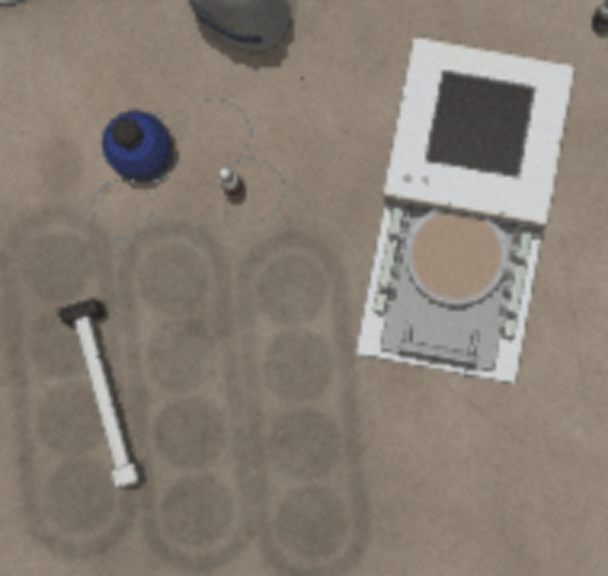

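View pics/tB.png

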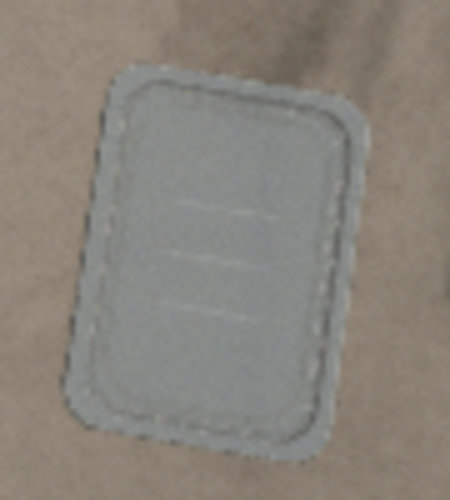

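View pics/sA.png

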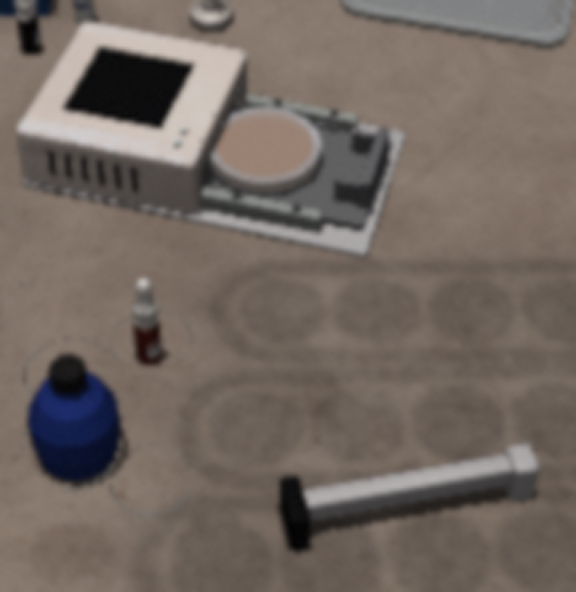

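```bash
python3 - <<'E'
from h import *
c=cam("top"); s=cam("side")
A=lambda u,v:(u/3.2+190,v/3.2+120)
S=lambda u,v:(u/3.2+230,v/3.2+160)
P=lambda uv,z,cc=c:np.round(onplane(cc,*uv,z)[:2],4)
h=np.array([P(A(*q),.064) for q in [(415,38),(573,66),(547,222),(386,195)]]); print("hood",h)
print(np.linalg.norm(h-np.roll(h,-1,0),axis=1))
b=np.array([P(A(*q),.006) for q in [(359,354),(515,382)]]);print("base",b)
hs=np.array([P(S(*q),.064,s) for q in [(20,130),(85,25),(247,52),(203,148)]]);print("hood side",hs)
bs=np.array([P(S(*q),.006,s) for q in [(365,250),(404,132)]]);print("base side",bs)
# pusher
print("bar top",P(A(84,318),.034),P(A(123,465),.034))
print("bar side",P(S(300,503),.034,s),P(S(515,463),.034,s))
# masks
im=c[0]["image"]; 
# lid
hsv=cv2.cvtColor(im,cv2.COLOR_RGB2HSV); 
r=im[205:305,385:475].astype(int); m=((r[...,0]-r[...,2])<12).astype(np.uint8)
n,l,st,ce=cv2.connectedComponentsWithStats(m); k=1+st[1:,4].argmax(); ys,xs=np.where(l==k)
pts=np.array([P((x+385,y+205),.008) for x,y in zip(xs,ys)],np.float32)
print("lid",cv2.minAreaRect(pts*1000), pts.mean(0))
for name,uv,z in [("flask",(126,132),.09),("bottle",(226,172),.082)]: print(name,P(A(*uv),z))
E
```

```text
hood [[ 0.8033  0.0274]
 [ 0.7787 -0.1158]
 [ 0.6352 -0.0921]
 [ 0.658   0.0515]]
[0.14529763 0.14544394 0.14539876 0.1472851 ]
base [[ 0.5207  0.0758]
 [ 0.4966 -0.0675]]
hood side [[ 0.7979  0.034 ]
 [ 0.7735 -0.1054]
 [ 0.6306 -0.084 ]
 [ 0.651   0.039 ]]
base side [[ 0.5193  0.0792]
 [ 0.4938 -0.0626]]
bar top [0.5482 0.3227] [0.4175 0.2821]
bar side [0.5484 0.3333] [0.4107 0.2875]
lid ((448.8282470703125, -291.629150390625), (156.68861389160156, 215.43516540527344), 80.81803894042969) [ 0.4475837  -0.29160056]
flask [0.7067 0.2798]
bottle [0.6735 0.1921]
```

```bash
cat > plan.py <<'E'
import sys; from h import *
from scipy.spatial.transform import Rotation as Ro
# usage: plan.py x y z yawdeg nrows step_mm step_deg
x,y,z,yaw,n,sm,sd=map(float,sys.argv[1:8])
s=arm.read_state(); q=s["tcp_rot"]; R=Ro.from_quat([q[1],q[2],q[3],q[0]]); p=np.array(s["ee_pos"])
a=np.radians(yaw); Rt=Ro.from_matrix(np.array([[np.cos(a),np.sin(a),0],[np.sin(a),-np.cos(a),0],[0,0,-1]]))
print("clock",round(s["clock"],2),"pos",p.round(4),"yaw",np.degrees(np.arctan2(*R.as_matrix()[[1,0],0])).round(2),"tilt",np.degrees(np.arccos(-R.as_matrix()[2,2])).round(2),"F",s["contact_force"].round(1),"open",round(s["opening"],4),"j",s["joint_pos"].round(2))
t=np.array([x,y,z])
for i in range(int(n)):
    d=t-p; L=np.linalg.norm(d)*1000; rv=(R.inv()*Rt).as_rotvec(degrees=True)
    if abs(rv[2])>170 and len(sys.argv)>8: rv[2]=float(sys.argv[8])*abs(rv[2]) 
    A=np.linalg.norm(rv)
    dd=d*min(1,sm/max(L,1e-6)); rr=rv*min(1,sd/max(A,1e-6))
    sh=R.inv().apply(dd)*1000
    print([round(v,1) for v in (*rr,*sh)])
    p=p+dd; R=R*Ro.from_rotvec(rr,degrees=True)
    if L<sm and A<sd: break
E
python3 plan.py 0.46 0.29 0.27 197.8 12 45 8 -1
```

```text
clock 0.25 pos [ 0.1864 -0.5174  0.3036] yaw 19.81 tilt 0.03 F [ 0.6  0.3 -0.1] open 0.0851 j [-1.23  0.09  0.18  1.66 -0.    1.57]
[np.float64(-0.0), np.float64(-0.0), np.float64(-8.0), np.float64(28.0), np.float64(-35.2), np.float64(1.8)]
[np.float64(-0.0), np.float64(-0.0), np.float64(-8.0), np.float64(32.6), np.float64(-30.9), np.float64(1.8)]
[np.float64(-0.0), np.float64(-0.0), np.float64(-8.0), np.float64(36.6), np.float64(-26.1), np.float64(1.8)]
[np.float64(-0.0), np.float64(-0.0), np.float64(-8.0), np.float64(39.9), np.float64(-20.7), np.float64(1.8)]
[np.float64(-0.0), np.float64(-0.0), np.float64(-8.0), np.float64(42.4), np.float64(-15.0), np.float64(1.8)]
[np.float64(-0.0), np.float64(-0.0), np.float64(-8.0), np.float64(44.1), np.float64(-8.9), np.float64(1.8)]
[np.float64(-0.0), np.float64(-0.0), np.float64(-8.0), np.float64(44.9), np.float64(-2.7), np.float64(1.8)]
[np.float64(-0.0), np.float64(-0.0), np.float64(-8.0), np.float64(44.8), np.float64(3.6), np.float64(1.8)]
[np.float64(-0.0), np.float64(-0.0), np.float64(-8.0), np.float64(43.9), np.float64(9.8), np.float64(1.8)]
[np.float64(-0.0), np.float64(-0.0), np.float64(-8.0), np.float64(42.1), np.float64(15.8), np.float64(1.8)]
[np.float64(-0.0), np.float64(-0.0), np.float64(-8.0), np.float64(39.5), np.float64(21.5), np.float64(1.8)]
[np.float64(-0.0), np.float64(-0.0), np.float64(-8.0), np.float64(36.1), np.float64(26.8), np.float64(1.8)]
```

```bash
sed -i 's/\[round(v,1) for v/[round(float(v),1)+0. for v/' plan.py; python3 -m pendant '[[0,0,-8,28,-35,2,85],[0,0,-8,33,-31,2,85],[0,0,-8,37,-26,2,85],[0,0,-8,40,-21,2,85],[0,0,-8,42,-15,2,85],[0,0,-8,44,-9,2,85],[0,0,-8,45,-3,2,85],[0,0,-8,45,4,2,85],[0,0,-8,44,10,2,85],[0,0,-8,42,16,2,85],[0,0,-8,40,21,2,85],[0,0,-8,36,27,2,85]]'; python3 plan.py 0.46 0.29 0.27 197.8 12 45 8 -1
```

```text
clock: 1.45
ee_pos: [0.3487, 0.0132, 0.2772]
tcp_rot: [0.001, 0.508, 0.861, 0.002]
contact_force: [1.1, -0.7, -0.3]
opening: 0.0847
clock 1.45 pos [0.3487 0.0132 0.2772] yaw 118.97 tilt 0.27 F [ 1.1 -0.7 -0.3] open 0.0847 j [ 0.04 -0.4  -0.3   1.67  0.    1.1 ]
[0.0, 0.0, -8.0, 28.4, 34.9, 1.3]
[0.0, 0.0, -8.0, 23.3, 38.5, 1.2]
[0.0, 0.0, -8.0, 17.7, 41.4, 1.2]
[0.0, 0.0, -8.0, 11.7, 43.4, 1.2]
[0.0, 0.0, -8.0, 5.6, 44.6, 1.2]
[0.0, 0.0, -8.0, -0.7, 45.0, 1.2]
[0.0, 0.0, -8.0, -4.4, 28.1, 0.7]
[0.0, 0.0, -8.0, 0.0, 0.0, 0.0]
[0.0, 0.0, -8.0, 0.0, 0.0, 0.0]
[0.0, 0.0, -6.8, 0.0, 0.0, 0.0]
```

```bash
python3 -m pendant '[[0,0,-8,28,35,1,85],[0,0,-8,23,38,1,85],[0,0,-8,18,41,1,85],[0,0,-8,12,43,1,85],[0,0,-8,6,45,1,85],[0,0,-8,-1,45,1,85],[0,0,-8,-4,28,1,85],[0,0,-8,0,0,0,85],[0,0,-8,0,0,0,85],[0,0,-7,0,0,0,85],[0,0,0,0,0,0,85]]'; python3 plan.py 0.46 0.29 0.27 197.8 12 45 8
python3 - <<'E'
from h import *
c=cam("wrist"); cv2.imwrite("pics/w1.png",c[0]["image"][:,:,::-1])
for n,p in [("grip",(.47,.30,.034))]:
    pass
print(c[2],c[3])
E
```

```text
clock: 2.55
ee_pos: [0.4545, 0.3122, 0.2682]
tcp_rot: [0.002, -0.192, 0.981, 0.0]
contact_force: [-0.7, -0.9, -0.7]
opening: 0.0849
clock 2.55 pos [0.4545 0.3122 0.2682] yaw -157.87 tilt 0.26 F [-0.7 -0.9 -0.7] open 0.0849 j [ 0.6   0.08  0.09  1.59 -0.    0.22]
[0.0, 0.3, 4.3, 3.2, -22.6, -1.8]
[[-3.76918055e-01  9.26246591e-01 -1.78815101e-04]
 [ 8.84531742e-01  3.60000278e-01  2.96653665e-01]
 [ 2.74838820e-01  1.11655955e-01 -9.54985116e-01]] [-0.11739084 -0.54291516  0.18423108]
```

View pics/w1.png

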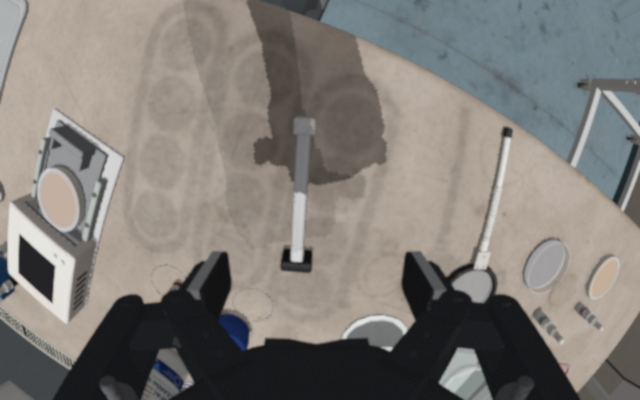

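The wrist view shows the pusher from its butt at (304,125) to its head at (297,260), between the fingers.

```bash
python3 - <<'E'
from h import *
w=cv2.imread("pics/w1.png"); cv2.imwrite("pics/w1z.png",cv2.resize(w[105:285,240:360],None,fx=3.3,fy=3.3,interpolation=cv2.INTER_CUBIC))
c=cam("wrist"); print("cam",-c[2].T@c[3])
E
```

```text
cam [0.38522393 0.28381435 0.33697813]
```

View pics/w1z.png

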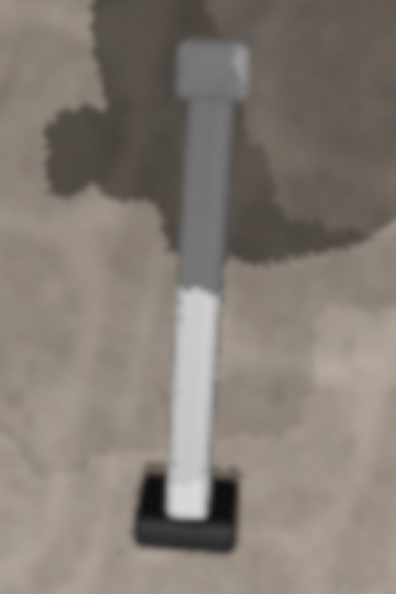

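```bash
python3 - <<'E'
from h import *
c=cam("wrist"); W=lambda u,v:(u/3.3+240,v/3.3+105)
P=lambda uv,z:onplane(c,*uv,z,wray)[:2]
hf=P(W(186,548),.036); bt=P(W(214,42),.036)
b1=P(W(211,110),.034); b2=P(W(189,500),.034)
print(hf,bt,np.linalg.norm(hf-bt)); d=b2-b1; print("heading",np.degrees(np.arctan2(d[1],d[0])), np.degrees(np.arctan2(*(hf-bt)[::-1])))
print("width",np.linalg.norm(P(W(137,545),.036)-P(W(236,548),.036)), "bar", np.linalg.norm(P(W(170,480),.034)-P(W(212,480),.034)))
u=(hf-bt)/np.linalg.norm(hf-bt); print("grip",hf-.095*u,bt+.075*u, "b1/2",b1,b2)
t=cam("top"); A=lambda u,v:(u/3.2+190,v/3.2+120)
hf=onplane(t,*A(81,304),.036)[:2]; bt=onplane(t,*A(126,486),.036)[:2]
u=(hf-bt)/np.linalg.norm(hf-bt); print("top",hf,bt,np.linalg.norm(hf-bt),hf-.095*u,bt+.075*u)
E
```

```text
[0.55858379 0.32935387] [0.3998819  0.27800389] 0.1668026168468781
heading 17.868890271795348 17.929638082365546
width 0.03369914076230206 bar 0.013939201725280924
grip [0.46819744 0.30010824] [0.47123955 0.30109255] b1/2 [0.41918085 0.28457419] [0.54178171 0.32409969]
top [0.56060377 0.32546492] [0.39912395 0.27821416] 0.16825090195085135 [0.46942694 0.29878559] [0.47110565 0.2992768 ]
```

```bash
python3 plan.py 0.4697 0.300 0.14 197.9 12 35 5
```

```text
clock 2.75 pos [0.4545 0.3119 0.2686] yaw -158.18 tilt 0.3 F [-0.3  0.8  0.3] open 0.085 j [ 0.6   0.07  0.09  1.59 -0.    0.22]
[0.0, 0.3, 3.9, -2.4, -4.5, 34.6]
[0.0, 0.0, 0.0, -2.9, -4.3, 34.6]
[0.0, 0.0, 0.0, -2.9, -4.3, 34.6]
[0.0, 0.0, 0.0, -2.1, -3.1, 24.8]
```

```bash
python3 -m pendant '[[0,0.3,3.9,-2.4,-4.5,34,85],[0,0,0,-3,-4.3,34,85],[0,0,0,-3,-4.3,34,85],[0,0,0,-2,-3,22,85],[0,0,0,0,0,0,85]]';python3 plan.py 0.4697 0.300 0.079 197.9 12 25 5
```

```text
clock: 3.25
ee_pos: [0.4709, 0.2994, 0.1428]
tcp_rot: [0.002, -0.148, 0.989, 0.001]
contact_force: [-0.8, -0.1, 0.0]
opening: 0.0852
clock 3.25 pos [0.4709 0.2994 0.1428] yaw -162.95 tilt 0.28 F [-0.8 -0.1  0. ] open 0.0852 j [ 0.57  0.1  -0.12  1.34  0.    0.27]
[0.1, 0.3, -0.8, 0.5, 0.3, 25.0]
[0.0, 0.0, 0.0, 0.4, 0.4, 25.0]
[0.0, 0.0, 0.0, 0.2, 0.2, 13.8]
```

```bash
python3 -m pendant '[[0.1,0.3,-0.8,0.5,0.3,24,85],[0,0.2,0,0.4,0.4,24,85],[0,0,0,0,0,14,85],[0,0,0,0,0,0,85]]';python3 plan.py 0.4697 0.300 0.079 197.9 12 25 5
```

```text
clock: 3.65
ee_pos: [0.4713, 0.3006, 0.0841]
tcp_rot: [0.0, -0.152, 0.988, 0.001]
contact_force: [-0.2, 0.4, -0.5]
opening: 0.0851
clock 3.65 pos [0.4713 0.3006 0.0841] yaw -162.46 tilt 0.09 F [-0.2  0.4 -0.5] open 0.0851 j [ 0.57  0.13 -0.2   1.24  0.    0.26]
[0.1, 0.1, -0.4, 1.7, -0.1, 5.1]
```

```bash
python3 -m pendant '[[0,0,-0.4,1.7,0,5.5,85],[0,0,0,0,0,0,40],[0,0,0,0,0,0,20],[0,0,0,0,0,0,5],[0,0,0,0,0,0,5],[0,0,0,0,0,0,5],[0,0,0,0,0,0,5],[0,0,0,0,0,0,5],[0,0,0,0,0,0,5],[0,0,0,0,0,0,5]]' 70;python3 plan.py 0.4697 0.300 0.079 197.9 12 25 5
```

```text
clock: 4.65
ee_pos: [0.4713, 0.3015, 0.084]
tcp_rot: [0.004, -0.156, 0.988, 0.002]
contact_force: [0.0, 0.3, 1.1]
opening: 0.0126
clock 4.65 pos [0.4713 0.3015 0.084 ] yaw -162.08 tilt 0.48 F [0.  0.3 1.1] open 0.0126 j [ 0.57  0.13 -0.2   1.23  0.    0.26]
[0.2, 0.4, 0.0, 2.1, -0.9, 5.0]
```

```bash
python3 -m pendant '[[0,0,0,0,0,-15,5],[0,0,0,0,0,-30,5],[0,0,0,0,0,-35,5],[0,0,0,0,0,-30,5],[0,0,0,0,0,0,5]]';python3 plan.py 0.395 0.026 0.18 170.1 12 35 5
```

```text
clock: 5.15
ee_pos: [0.4697, 0.3002, 0.2005]
tcp_rot: [0.003, -0.156, 0.988, 0.002]
contact_force: [0.8, 0.9, -0.7]
opening: 0.0123
clock 5.15 pos [0.4697 0.3002 0.2005] yaw -162.09 tilt 0.35 F [ 0.8  0.9 -0.7] open 0.0123 j [ 0.57  0.08 -0.03  1.45  0.    0.26]
[0.0, 0.1, 5.0, 19.1, -29.2, 2.3]
[0.0, 0.1, 5.0, 16.5, -30.8, 2.4]
[0.0, 0.1, 5.0, 13.7, -32.1, 2.4]
[0.0, 0.1, 5.0, 10.9, -33.2, 2.4]
[0.0, 0.1, 5.0, 7.9, -34.0, 2.5]
[0.0, 0.0, 2.8, 4.9, -34.6, 2.5]
[0.0, 0.0, 0.0, 3.2, -34.8, 2.5]
[0.0, 0.0, 0.0, 3.2, -34.8, 2.5]
[0.0, 0.0, 0.0, 0.5, -4.9, 0.4]
```

```bash
python3 -m pendant '[[0,0.1,5,19,-29,2,5],[0,0.1,5,16.5,-31,2,5],[0,0.1,5,13.7,-32,2,5],[0,0,5,11,-33,2,5],[0,0,5,8,-34,2,5],[0,0,2.8,5,-34.6,2,5],[0,0,0,3.2,-34.8,2,5],[0,0,0,3.2,-30,2,5],[0,0,0,0.5,-5,1,5],[0,0,0,0,0,0,5]]';python3 plan.py 0.395 0.026 0.18 170.1 12 35 5
python3 - <<'E'
from h import *
for n in ["wrist","top","side"]:
    c=cam(n); cv2.imwrite(f"pics/{n}2.png",c[0]["image"][:,:,::-1])
E
```

```text
clock: 6.15
ee_pos: [0.389, 0.0231, 0.1841]
tcp_rot: [0.001, 0.096, 0.995, 0.002]
contact_force: [0.4, -0.2, -1.0]
opening: 0.0127
clock 6.15 pos [0.389  0.0231 0.1841] yaw 169.03 tilt 0.3 F [ 0.4 -0.2 -1. ] open 0.0127 j [ 0.06 -0.32 -0.42  1.46  0.    0.25]
[0.3, 0.1, -1.1, -5.3, 4.0, 4.2]
```

View pics/wrist2.png

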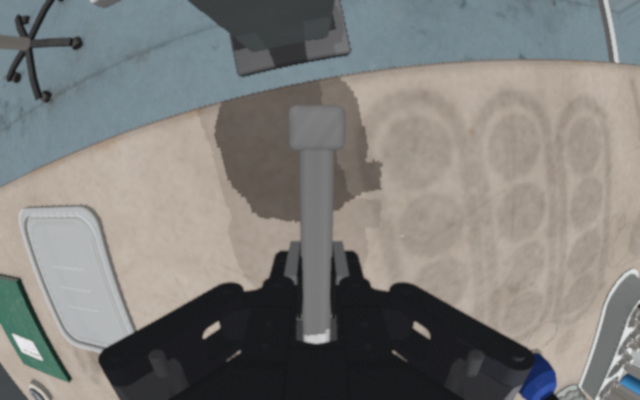

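View pics/side2.png

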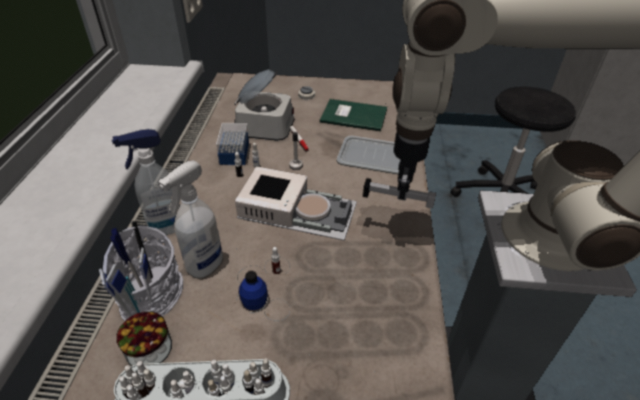

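The wrist view shows the pusher held straight, butt at (316,127). In the side view it hangs level behind the lug, head at (368,188). The wrist camera cannot see the head, so the rest goes by the top and side views.

```bash
python3 - <<'E'
import cv2
t=cv2.imread("pics/top2.png"); s=cv2.imread("pics/side2.png")
cv2.imwrite("pics/t2z.png",cv2.resize(t[170:310,270:400],None,fx=4,fy=4,interpolation=cv2.INTER_CUBIC)) 
cv2.imwrite("pics/s2z.png",cv2.resize(s[160:250,230:370],None,fx=5,fy=5,interpolation=cv2.INTER_CUBIC))
E
```

```text
(no output)
```

View pics/t2z.png

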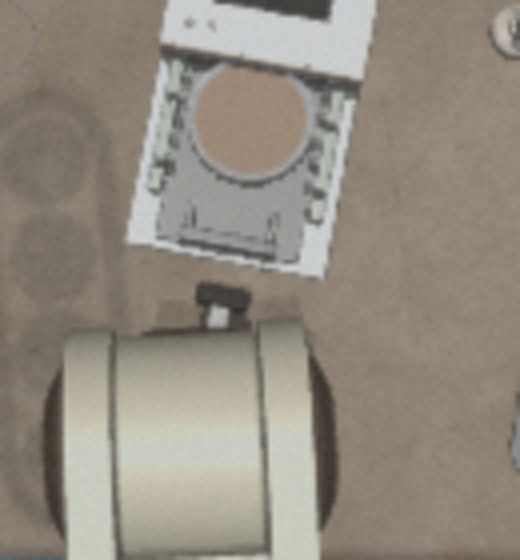

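View pics/s2z.png

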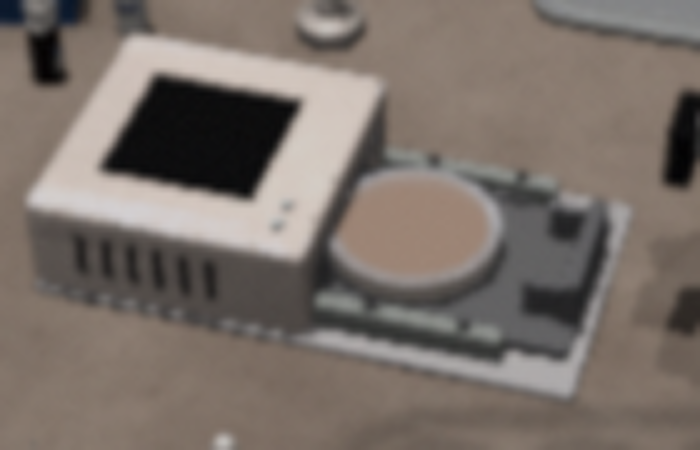

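```bash
python3 - <<'E'
from h import *
t=cam("top"); s=cam("side"); T=lambda u,v:(u/4+270,v/4+170); S=lambda u,v:(u/5+230,v/5+160)
a=np.radians(-9.9); u=np.array([np.cos(a),np.sin(a)]); v=np.array([-u[1],u[0]])
O=np.array([.6455,-.018])
def rep(n,uv,z,c):
    p=onplane(c,*uv,z)[:2]; print(n,p.round(4),"reader xy mm",(1000*np.array([(p-O)@u,(p-O)@v])).round(1))
rep("base L",T(128,242),.006,t);rep("base R",T(324,277),.006,t)
rep("plate L",T(157,238),.014,t);rep("plate R",T(299,263),.014,t)
rep("lug near top L",T(180,243),.042,t);rep("lug near top R",T(281,257),.042,t)
rep("lug far L",T(190,205),.042,t)
rep("mouth top L",T(163,47),.064,t);rep("mouth R",T(360,82),.064,t)
print("side")
rep("base L",S(573,397),.006,s);rep("base R",S(630,205),.006,s)
rep("plate L",S(565,356),.014,s);
rep("lug top R",S(607,208),.042,s)
rep("hood near L",S(305,262),.064,s);rep("hood near R",S(385,82),.064,s)
print("pusher head"); rep("L",T(198,285),.136,t); rep("R",T(250,290),.136,t)
st=arm.read_state(); p=st["ee_pos"][:2]; print("tcp",p,(p-O)@u,(p-O)@v)
E
```

```text
base L [0.5211 0.0763] reader xy mm [-138.8   71.5]
base R [ 0.4969 -0.0676] reader xy mm [-137.8  -74.4]
plate L [0.5235 0.0548] reader xy mm [-132.7   50.8]
plate R [ 0.5064 -0.0489] reader xy mm [-131.7  -54.4]
lug near top L [0.5177 0.0375] reader xy mm [-135.4   32.7]
lug near top R [ 0.5085 -0.0347] reader xy mm [-132.1  -40. ]
lug far L [0.545  0.0307] reader xy mm [-107.3   30.7]
mouth top L [0.6557 0.0511] reader xy mm [-1.8 69.8]
mouth R [ 0.6319 -0.0894] reader xy mm [ -1.1 -72.7]
side
base L [0.5177 0.0835] reader xy mm [-143.3   78. ]
base R [ 0.4945 -0.0636] reader xy mm [-140.9  -70.8]
plate L [0.5232 0.0632] reader xy mm [-134.4   59. ]
lug top R [ 0.5073 -0.0192] reader xy mm [-135.9  -25. ]
hood near L [0.6539 0.0619] reader xy mm [-5.4 80.1]
hood near R [ 0.6311 -0.0833] reader xy mm [ -3.  -66.8]
pusher head
L [0.4822 0.0235] reader xy mm [-168.    12.8]
R [ 0.4793 -0.0108] reader xy mm [-165.   -21.4]
tcp [0.3894953  0.02443175] -0.25948787166223714 -0.0022147465776707533
```

```bash
python3 -m pendant '[[0.2,0.1,-1,0,2,25,5],[0,0,0,0,0,30,5],[0,0,0,0,0,28,5],[0,0,0,0,0,0,5]]';python3 plan.py 0.391 0.026 0.095 170.1 12 35 5
```

```text
clock: 6.8
ee_pos: [0.3915, 0.0296, 0.0994]
tcp_rot: [0.001, 0.082, 0.997, 0.001]
contact_force: [-1.0, 0.4, -0.5]
opening: 0.0125
clock 6.8 pos [0.3915 0.0296 0.0994] yaw 170.56 tilt 0.15 F [-1.   0.4 -0.5] open 0.0125 j [ 0.07 -0.28 -0.56  1.29  0.    0.24]
[0.1, 0.1, 0.5, -0.1, -3.7, 4.4]
```

```bash
cat > st.py <<'E'
from h import *
a=np.radians(-9.9); u=np.array([np.cos(a),np.sin(a)]); v=np.array([-u[1],u[0]]); O=np.array([.6455,-.018])
s=arm.read_state(); p=s["ee_pos"]; f=s["contact_force"]; q=s["tcp_rot"]
print("t %.2f tcp reader x %.1f y %.1f z %.1f yaw %.2f | Fx %.2f Fy %.2f Fz %.2f | tau %s eff %s"%(s["clock"],1000*(p[:2]-O)@u,1000*(p[:2]-O)@v,1000*p[2],np.degrees(2*np.arctan2(q[2],q[1])),f[:2]@u,f[:2]@v,f[2],s["wrist_torque"].round(2),s["effort"].round(2)))
E
python3 -m pendant '[[0,0,0,-5,-3,4,5],[0,0,0,-6,0,0,5],[0,0,0,-6,0,0,5],[0,0,0,0,0,0,5]]'; python3 st.py;python3 -m pendant '[[0,0,0,-3,0,0,5],[0,0,0,-3,0,0,5]]' ; python3 st.py;python3 -m pendant '[[0,0,0,0,0,0,5]]' ; python3 st.py
```

```text
clock: 7.2
ee_pos: [0.4112, 0.0245, 0.099]
tcp_rot: [0.003, 0.081, 0.997, 0.001]
contact_force: [0.4, 0.9, -0.6]
opening: 0.0126
t 7.20 tcp reader x -238.1 y 1.6 z 99.0 yaw 170.67 | Fx 0.25 Fy 0.95 Fz -0.57 | tau [0.   0.04 0.05] eff [-1.000e-02 -3.125e+01  4.650e+01 -2.300e-01 -1.000e-02 -5.000e-02]
clock: 7.4
ee_pos: [0.4182, 0.0234, 0.1002]
tcp_rot: [0.004, 0.081, 0.997, 0.001]
contact_force: [-0.4, -0.2, -0.9]
opening: 0.0127
t 7.40 tcp reader x -231.0 y 1.7 z 100.2 yaw 170.65 | Fx -0.41 Fy -0.23 Fz -0.93 | tau [-0.01  0.03 -0.01] eff [ 1.400e-01 -3.322e+01  4.623e+01 -6.000e-02  0.000e+00  3.000e-02]
clock: 7.5
ee_pos: [0.4186, 0.0233, 0.1005]
tcp_rot: [0.004, 0.082, 0.997, 0.001]
contact_force: [0.1, -0.4, -1.4]
opening: 0.013
t 7.50 tcp reader x -230.6 y 1.7 z 100.5 yaw 170.65 | Fx 0.22 Fy -0.42 Fz -1.38 | tau [-0.04  0.04  0.02] eff [-3.000e-02 -3.253e+01  4.680e+01 -1.800e-01 -0.000e+00 -2.000e-02]
```

```bash
python3 -m pendant '[[0,0,0,0,0,6,5],[0,0,0,0,0,0,5]]'; python3 st.py;python3 -m pendant '[[0,0,0,-2,0,0.5,5],[0,0,0,-2,0,0.5,5]]' ; python3 st.py;python3 -m pendant '[[0,0,0,-2,0,0,5],[0,0,0,-2,0,0,5]]' ; python3 st.py; python3 plan.py .4 .02 .095 170.1 0 1 1
```

```text
clock: 7.7
ee_pos: [0.4187, 0.0233, 0.0941]
tcp_rot: [0.004, 0.082, 0.997, 0.001]
contact_force: [-0.4, -0.8, -1.4]
opening: 0.0128
t 7.70 tcp reader x -230.6 y 1.7 z 94.1 yaw 170.64 | Fx -0.22 Fy -0.86 Fz -1.40 | tau [0.02 0.06 0.01] eff [-2.000e-02 -3.306e+01  4.708e+01 -4.400e-01  0.000e+00 -0.000e+00]
clock: 7.9
ee_pos: [0.4224, 0.0227, 0.0928]
tcp_rot: [0.004, 0.082, 0.997, 0.001]
contact_force: [-2.6, -0.1, 0.5]
opening: 0.0129
t 7.90 tcp reader x -226.8 y 1.7 z 92.8 yaw 170.65 | Fx -2.56 Fy -0.55 Fz 0.46 | tau [-0.04  0.32 -0.1 ] eff [ 2.000e-02 -3.388e+01  4.618e+01 -3.800e-01 -5.000e-02  0.000e+00]
clock: 8.1
ee_pos: [0.4262, 0.0219, 0.0927]
tcp_rot: [0.003, 0.082, 0.997, 0.001]
contact_force: [-2.5, -0.0, 0.0]
opening: 0.0122
t 8.10 tcp reader x -222.9 y 1.6 z 92.7 yaw 170.64 | Fx -2.49 Fy -0.45 Fz 0.05 | tau [ 0.02  0.34 -0.04] eff [ 4.000e-02 -3.408e+01  4.650e+01 -9.300e-01 -3.000e-02 -4.000e-02]
clock 8.1 pos [0.4262 0.0219 0.0927] yaw 170.64 tilt 0.38 F [-2.5 -0.   0. ] open 0.0122 j [ 0.05 -0.19 -0.5   1.26  0.    0.21]
```

```bash
python3 -m pendant '[[0,0,0,-2.5,0,-0.5,5],[0,0,0,-2.5,0,0,5],[0,0,0,-2.5,0,0,5]]'; python3 st.py;python3 -m pendant '[[0,0,0,-2.5,0,0,5],[0,0,0,-2.5,0,0,5],[0,0,0,-2.5,0,0,5]]'; python3 st.py
```

```text
clock: 8.4
ee_pos: [0.434, 0.0207, 0.0931]
tcp_rot: [0.003, 0.081, 0.997, 0.001]
contact_force: [-2.7, 0.0, -1.0]
opening: 0.0128
t 8.40 tcp reader x -215.0 y 1.7 z 93.1 yaw 170.65 | Fx -2.66 Fy -0.45 Fz -0.99 | tau [ 0.05  0.26 -0.07] eff [-2.000e-02 -3.600e+01  4.677e+01 -6.400e-01 -8.000e-02  2.000e-02]
clock: 8.7
ee_pos: [0.4421, 0.0193, 0.0931]
tcp_rot: [0.003, 0.082, 0.997, 0.001]
contact_force: [-1.1, -0.2, -0.4]
opening: 0.0127
t 8.70 tcp reader x -206.7 y 1.8 z 93.1 yaw 170.65 | Fx -1.09 Fy -0.36 Fz -0.41 | tau [-0.02  0.32 -0.06] eff [-4.000e-02 -3.714e+01  4.669e+01 -6.700e-01 -8.000e-02  2.000e-02]
```

```bash
python3 -m pendant '[[0,0,0,-2.5,0,0,5],[0,0,0,-2.5,0,0,5]]'; python3 st.py;python3 -m pendant '[[0,0,0,-2.5,0,0,5],[0,0,0,-2,0,0,5]]'; python3 st.py; python3 -m pendant '[[0,0,0,-1.5,0,0,5]]'; python3 st.py
```

```text
clock: 8.9
ee_pos: [0.4475, 0.0185, 0.0931]
tcp_rot: [0.003, 0.081, 0.997, 0.001]
contact_force: [-1.5, 1.4, -1.5]
opening: 0.0128
t 8.90 tcp reader x -201.3 y 1.9 z 93.1 yaw 170.66 | Fx -1.74 Fy 1.11 Fz -1.46 | tau [ 0.06  0.35 -0.02] eff [-4.000e-02 -3.799e+01  4.669e+01 -6.600e-01 -7.000e-02  2.000e-02]
clock: 9.1
ee_pos: [0.4524, 0.0176, 0.0931]
tcp_rot: [0.003, 0.082, 0.997, 0.001]
contact_force: [-1.5, 0.0, -0.6]
opening: 0.0126
t 9.10 tcp reader x -196.3 y 1.9 z 93.1 yaw 170.65 | Fx -1.49 Fy -0.23 Fz -0.60 | tau [ 0.08  0.28 -0.02] eff [-7.000e-02 -3.864e+01  4.678e+01 -6.700e-01 -8.000e-02  1.000e-02]
clock: 9.2
ee_pos: [0.4541, 0.0174, 0.0931]
tcp_rot: [0.003, 0.082, 0.997, 0.001]
contact_force: [-2.1, -0.6, -0.9]
opening: 0.0122
t 9.20 tcp reader x -194.6 y 1.9 z 93.1 yaw 170.65 | Fx -1.99 Fy -0.99 Fz -0.92 | tau [ 0.08  0.32 -0.02] eff [-9.000e-02 -3.875e+01  4.684e+01 -6.900e-01 -8.000e-02  1.000e-02]
```

```bash
cat > chk.py <<'E'
from st import *
import sys; sys.exit(1 if f[:2]@u < -5 or abs(s["wrist_torque"][1])>0.65 else 0)
E
P="python3 -m pendant"
python3 -m pendant '[[0,0,0,-1.5,0,0,5]]' >/dev/null && python3 chk.py && python3 -m pendant '[[0,0,0,-1.5,0,0,5]]' >/dev/null && python3 chk.py && python3 -m pendant '[[0,0,0,-1.5,0,0,5]]' >/dev/null && python3 chk.py && python3 -m pendant '[[0,0,0,-1.5,0,0,5]]' >/dev/null && python3 chk.py && python3 -m pendant '[[0,0,0,-1.5,0,0,5]]' >/dev/null && python3 chk.py && python3 -m pendant '[[0,0,0,-1.5,0,0,5]]' >/dev/null && python3 chk.py
```

```text
t 9.30 tcp reader x -193.0 y 1.9 z 93.1 yaw 170.65 | Fx -2.14 Fy 0.20 Fz -1.34 | tau [ 0.11  0.3  -0.01] eff [-9.000e-02 -3.897e+01  4.681e+01 -7.000e-01 -8.000e-02  1.000e-02]
t 9.40 tcp reader x -191.4 y 2.0 z 93.1 yaw 170.65 | Fx -1.22 Fy -0.47 Fz -0.83 | tau [0.08 0.3  0.02] eff [-9.000e-02 -3.922e+01  4.679e+01 -6.900e-01 -7.000e-02  1.000e-02]
t 9.50 tcp reader x -189.8 y 2.0 z 93.1 yaw 170.65 | Fx -2.09 Fy -0.02 Fz -1.60 | tau [ 0.07  0.29 -0.01] eff [-8.000e-02 -3.950e+01  4.679e+01 -6.700e-01 -7.000e-02  1.000e-02]
t 9.60 tcp reader x -188.2 y 2.0 z 93.1 yaw 170.65 | Fx -1.27 Fy -0.71 Fz -1.43 | tau [0.08 0.31 0.  ] eff [-8.000e-02 -3.978e+01  4.679e+01 -6.600e-01 -7.000e-02  1.000e-02]
t 9.70 tcp reader x -186.6 y 2.0 z 93.1 yaw 170.65 | Fx -0.07 Fy -0.28 Fz -1.71 | tau [ 0.01  0.33 -0.02] eff [-8.000e-02 -4.004e+01  4.680e+01 -6.600e-01 -7.000e-02  1.000e-02]
t 9.80 tcp reader x -184.9 y 2.0 z 93.1 yaw 170.66 | Fx -1.37 Fy -0.85 Fz -1.02 | tau [ 0.03  0.31 -0.02] eff [-8.00e-02 -4.03e+01  4.68e+01 -6.60e-01 -7.00e-02  1.00e-02]
```

```bash

python3 -m pendant '[[0,0,0,-1.5,0,0,5]]' >/dev/null && python3 chk.py && python3 -m pendant '[[0,0,0,-1.5,0,0,5]]' >/dev/null && python3 chk.py && python3 -m pendant '[[0,0,0,-1.5,0,0,5]]' >/dev/null && python3 chk.py && python3 -m pendant '[[0,0,0,-1.5,0,0,5]]' >/dev/null && python3 chk.py && python3 -m pendant '[[0,0,0,-1.5,0,0,5]]' >/dev/null && python3 chk.py && python3 -m pendant '[[0,0,0,-1.5,0,0,5]]' >/dev/null && python3 chk.py && python3 -m pendant '[[0,0,0,-1.5,0,0,5]]' >/dev/null && python3 chk.py && python3 -m pendant '[[0,0,0,-1.5,0,0,5]]' >/dev/null && python3 chk.py
```

```text
t 9.90 tcp reader x -183.3 y 2.0 z 93.1 yaw 170.65 | Fx -0.60 Fy 0.30 Fz -1.14 | tau [ 0.05  0.31 -0.01] eff [-8.000e-02 -4.055e+01  4.679e+01 -6.600e-01 -7.000e-02  1.000e-02]
t 10.00 tcp reader x -181.7 y 2.0 z 93.1 yaw 170.65 | Fx -1.22 Fy 0.21 Fz -0.17 | tau [ 0.05  0.35 -0.06] eff [-8.000e-02 -4.079e+01  4.679e+01 -6.600e-01 -7.000e-02  1.000e-02]
t 10.10 tcp reader x -180.0 y 2.1 z 93.1 yaw 170.65 | Fx -1.87 Fy -1.27 Fz -1.35 | tau [ 0.05  0.29 -0.06] eff [-8.000e-02 -4.104e+01  4.678e+01 -6.600e-01 -7.000e-02  1.000e-02]
t 10.20 tcp reader x -178.4 y 2.1 z 93.1 yaw 170.65 | Fx -1.15 Fy -0.38 Fz -0.89 | tau [0.03 0.3  0.01] eff [-8.000e-02 -4.128e+01  4.678e+01 -6.600e-01 -7.000e-02  1.000e-02]
t 10.30 tcp reader x -176.8 y 2.1 z 93.1 yaw 170.65 | Fx -2.11 Fy -0.83 Fz -0.60 | tau [0.01 0.33 0.03] eff [ -0.07 -41.53  46.78  -0.67  -0.07   0.  ]
t 10.40 tcp reader x -175.1 y 2.1 z 93.2 yaw 170.65 | Fx -1.71 Fy -0.18 Fz -1.74 | tau [ 0.1   0.34 -0.02] eff [ -0.07 -41.78  46.78  -0.67  -0.07   0.  ]
t 10.50 tcp reader x -173.5 y 2.1 z 93.1 yaw 170.65 | Fx -0.98 Fy 0.00 Fz -1.83 | tau [ 0.06  0.31 -0.01] eff [ -0.06 -42.02  46.78  -0.68  -0.06  -0.  ]
t 10.60 tcp reader x -171.9 y 2.1 z 93.1 yaw 170.65 | Fx -1.27 Fy -0.70 Fz -1.00 | tau [ 0.09  0.28 -0.06] eff [ -0.05 -42.27  46.78  -0.68  -0.06  -0.  ]
```

```bash
python3 - <<'E'
from h import *
a=cam("top")[0]["image"][:,:,::-1][110:250,270:400];b=cam("side")[0]["image"][:,:,::-1][160:250,230:430]
cv2.imwrite("pics/t3.png",cv2.resize(a,None,fx=4,fy=4)); cv2.imwrite("pics/s3.png",cv2.resize(b,None,fx=4,fy=4))
E
```

View pics/t3.png

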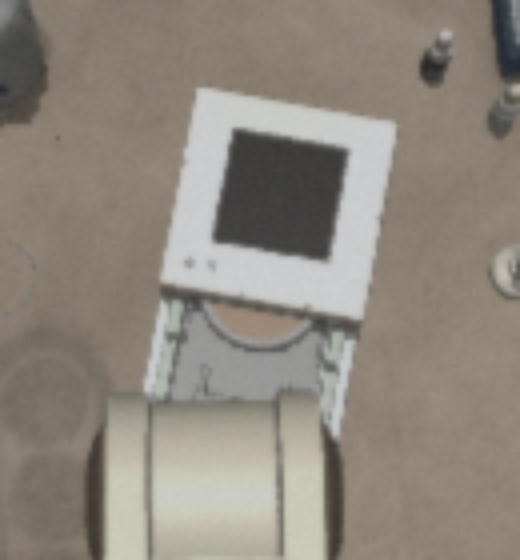

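View pics/s3.png

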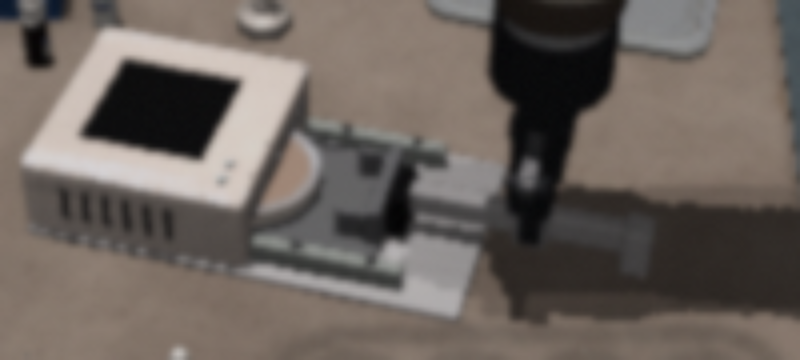

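The carrier has moved well in: the dish is half under the hood at top-crop (255,320), and the pusher head sits against the lug at side-crop (400,200). I continue in small taps.

```bash

python3 -m pendant '[[0,0,0,-1.2,0,0,5]]' >/dev/null && python3 chk.py && python3 -m pendant '[[0,0,0,-1.2,0,0,5]]' >/dev/null && python3 chk.py && python3 -m pendant '[[0,0,0,-1.2,0,0,5]]' >/dev/null && python3 chk.py && python3 -m pendant '[[0,0,0,-1.2,0,0,5]]' >/dev/null && python3 chk.py && python3 -m pendant '[[0,0,0,-1.2,0,0,5]]' >/dev/null && python3 chk.py && python3 -m pendant '[[0,0,0,-1.2,0,0,5]]' >/dev/null && python3 chk.py && python3 -m pendant '[[0,0,0,-1.2,0,0,5]]' >/dev/null && python3 chk.py && python3 -m pendant '[[0,0,0,-1.2,0,0,5]]' >/dev/null && python3 chk.py
```

```text
t 10.80 tcp reader x -170.5 y 2.1 z 93.2 yaw 170.65 | Fx -1.43 Fy -0.83 Fz -0.91 | tau [ 0.01  0.3  -0.02] eff [ -0.06 -42.45  46.91  -0.73  -0.06  -0.  ]
t 10.90 tcp reader x -169.2 y 2.2 z 93.2 yaw 170.65 | Fx -2.21 Fy -0.07 Fz -1.18 | tau [0.05 0.31 0.  ] eff [-6.000e-02 -4.261e+01  4.686e+01 -6.900e-01 -6.000e-02 -1.000e-02]
t 11.00 tcp reader x -168.0 y 2.2 z 93.2 yaw 170.65 | Fx -1.52 Fy -0.34 Fz -0.62 | tau [ 0.05  0.34 -0.05] eff [-6.000e-02 -4.276e+01  4.682e+01 -7.000e-01 -6.000e-02 -1.000e-02]
t 11.10 tcp reader x -166.7 y 2.2 z 93.2 yaw 170.65 | Fx -1.74 Fy 0.28 Fz -0.74 | tau [-0.02  0.3   0.  ] eff [-5.000e-02 -4.293e+01  4.680e+01 -7.100e-01 -5.000e-02 -1.000e-02]
t 11.20 tcp reader x -165.4 y 2.2 z 93.2 yaw 170.65 | Fx -1.13 Fy -0.33 Fz -0.74 | tau [-0.04  0.36 -0.04] eff [-5.000e-02 -4.312e+01  4.679e+01 -7.100e-01 -5.000e-02 -1.000e-02]
t 11.30 tcp reader x -164.2 y 2.2 z 93.2 yaw 170.65 | Fx -1.65 Fy -0.90 Fz -1.39 | tau [0.08 0.35 0.  ] eff [-4.000e-02 -4.331e+01  4.679e+01 -7.100e-01 -5.000e-02 -1.000e-02]
t 11.40 tcp reader x -163.5 y 2.2 z 93.0 yaw 170.65 | Fx -9.01 Fy 1.50 Fz 1.98 | tau [ 0.42  1.63 -0.01] eff [ -1.25 -43.31  49.53  -3.56  -0.7   -0.  ]
```

The force jumped to 9 N (it had been about 1.7 N) with the nose at an estimated 80 mm, which fits the stop. One more small tap to confirm, then hold.

```bash

python3 -m pendant '[[0,0,0,-1,0,0,5]]' >/dev/null; python3 chk.py ; python3 -m pendant '[[0,0,0,0,0,0,5]]' >/dev/null; python3 chk.py; python3 -m pendant '[[0,0,0,0,0,0,5]]' >/dev/null; python3 chk.py
```

```text
t 11.50 tcp reader x -163.4 y 2.3 z 92.8 yaw 170.66 | Fx -9.69 Fy -0.11 Fz 5.48 | tau [ 0.29  1.58 -0.06] eff [ -1.06 -41.44  48.09  -3.84  -0.52  -0.06]
t 11.60 tcp reader x -163.4 y 2.3 z 92.9 yaw 170.67 | Fx -1.50 Fy -0.10 Fz -0.77 | tau [0.03 0.08 0.  ] eff [-5.000e-02 -4.297e+01  4.627e+01 -2.900e-01  1.000e-02 -2.000e-02]
t 11.70 tcp reader x -163.5 y 2.3 z 92.8 yaw 170.67 | Fx -2.58 Fy -0.47 Fz -0.62 | tau [ 0.04  0.34 -0.01] eff [-1.400e-01 -4.335e+01  4.703e+01 -7.700e-01 -7.000e-02 -3.000e-02]
```

```bash

python3 -m pendant '[[0,0,0,3,0,-0.5,5],[0,0,0,8,0,0,5],[0,0,0,20,0,0,5],[0,0,0,25,0,0,5],[0,0,0,10,0,-20,5],[0,0,0,0,0,-30,5],[0,0,0,0,0,-30,5],[0,0,0,0,0,0,5]]'; python3 plan.py 0.43 -0.27 0.16 170.8 12 35 5
python3 - <<'E'
from h import *
a=cam("top")[0]["image"][:,:,::-1][110:250,270:400];b=cam("side")[0]["image"][:,:,::-1][160:250,230:430]
cv2.imwrite("pics/t4.png",cv2.resize(a,None,fx=4,fy=4)); cv2.imwrite("pics/s4.png",cv2.resize(b,None,fx=4,fy=4))
E
```

```text
clock: 12.5
ee_pos: [0.4145, 0.0233, 0.1753]
tcp_rot: [0.001, 0.081, 0.997, 0.001]
contact_force: [-0.6, -0.3, -0.9]
opening: 0.0125
clock 12.5 pos [0.4145 0.0233 0.1753] yaw 170.66 tilt 0.24 F [-0.6 -0.3 -0.9] open 0.0125 j [ 0.05 -0.25 -0.39  1.43  0.    0.22]
[0.2, 0.2, -0.1, -7.5, -34.1, 1.7]
[0.0, 0.0, 0.0, -7.4, -34.2, 1.8]
[0.0, 0.0, 0.0, -7.4, -34.2, 1.8]
[0.0, 0.0, 0.0, -7.4, -34.2, 1.8]
[0.0, 0.0, 0.0, -7.4, -34.2, 1.8]
[0.0, 0.0, 0.0, -7.4, -34.2, 1.8]
[0.0, 0.0, 0.0, -7.4, -34.2, 1.8]
[0.0, 0.0, 0.0, -7.4, -34.2, 1.8]
[0.0, 0.0, 0.0, -3.0, -13.8, 0.7]
```

View pics/t4.png

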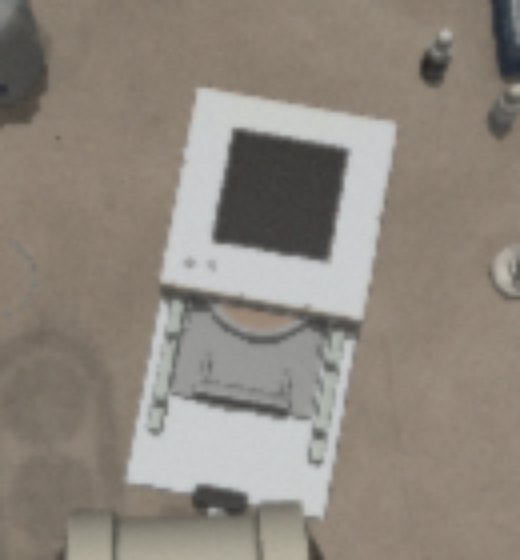

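View pics/s4.png

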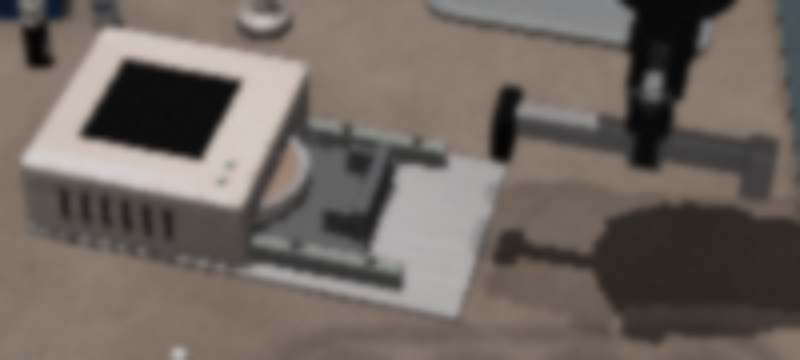

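```bash
python3 -m pendant '[[0.2,0.2,0,-10.5,-34,2,5],[0,0,0,-10.5,-34,2,5],[0,0,0,-10.5,-34,2,5],[0,0,0,-10.5,-34,2,5],[0,0,0,-10.5,-34,2,5],[0,0,0,-10.5,-34,2,5],[0,0,0,-10.5,-34,2,5],[0,0,0,-7.5,-34,2,5],[0,0,0,0,-25,2,5],[0,0,0,0,0,0,5]]'; python3 plan.py 0.4508 -0.292 0.15 170.8 12 35 5
```

```text
clock: 13.6
ee_pos: [0.4414, -0.2924, 0.1378]
tcp_rot: [-0.01, 0.079, 0.997, 0.002]
contact_force: [-0.2, -0.1, -1.3]
opening: 0.0127
clock 13.6 pos [ 0.4414 -0.2924  0.1378] yaw 170.9 tilt 1.12 F [-0.2 -0.1 -1.3] open 0.0127 j [-0.58  0.05 -0.18  1.36 -0.01 -0.42]
[0.2, -1.1, 0.1, -9.0, 1.9, -12.4]
```

```bash
python3 -m pendant '[[0.2,-1.1,0,-9,2,0,5],[0,0,0,0,0,0,5]]'; python3 plan.py 0.4508 -0.292 0.098 170.8 12 15 5
python3 - <<'E'
from h import *
c=cam("side"); cv2.imwrite("pics/s5.png",cv2.resize(c[0]["image"][:,:,::-1][120:240,320:480],None,fx=4,fy=4))
E
```

```text
clock: 13.8
ee_pos: [0.4503, -0.2911, 0.1352]
tcp_rot: [-0.001, 0.08, 0.997, 0.0]
contact_force: [-0.6, 0.1, -1.6]
opening: 0.0126
clock 13.8 pos [ 0.4503 -0.2911  0.1352] yaw 170.82 tilt 0.1 F [-0.6  0.1 -1.6] open 0.0126 j [-0.57  0.06 -0.18  1.33  0.   -0.41]
[0.0, -0.1, 0.0, -0.3, -0.3, 15.0]
[0.0, 0.0, 0.0, -0.2, -0.3, 15.0]
[0.0, 0.0, 0.0, -0.1, -0.2, 7.2]
```

View pics/s5.png

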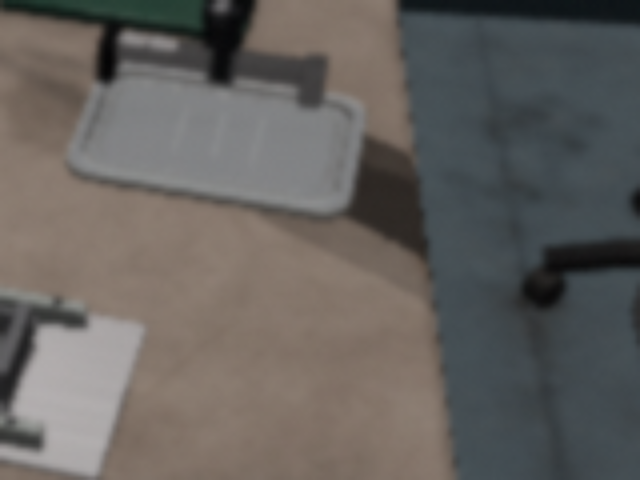

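The side view shows the pusher about 50 mm above the lid (parallax shifts it up in the picture) and parallel to it. I lower it.

```bash
python3 -m pendant '[[0,-0.1,0,0,0,12,5],[0,0,0,0,0,12,5],[0,0,0,0,0,10,5],[0,0,0,0,0,0,5]]' >/dev/null; python3 plan.py 0.4508 -0.292 0.092 170.8 12 15 5; python3 -m pendant '[[0,0,0,0,0,2.5,5]]'; python3 -m pendant '[[0,0,0,0,0,2,5]]'
```

```text
clock 14.25 pos [ 0.4501 -0.2881  0.0978] yaw 171.05 tilt 0.1 F [-0.2  0.  -1.3] open 0.0124 j [-0.57  0.07 -0.24  1.26  0.   -0.41]
[0.1, -0.1, 0.3, -1.3, -3.8, 5.8]
clock: 14.35
ee_pos: [0.4501, -0.2879, 0.0951]
tcp_rot: [-0.001, 0.078, 0.997, 0.001]
contact_force: [0.2, -0.1, -1.2]
opening: 0.0126
clock: 14.45
ee_pos: [0.45, -0.2878, 0.0929]
tcp_rot: [-0.001, 0.078, 0.997, 0.001]
contact_force: [-1.0, 0.1, 1.4]
opening: 0.0129
```

```bash
python3 -m pendant '[[0,0,0,0,0,1.2,5]]'; python3 -m pendant '[[0,0,0,0,0,0,5]]'; python3 plan.py 0.4508 -0.292 0.092 170.8 0 15 5
```

```text
clock: 14.55
ee_pos: [0.45, -0.2879, 0.0923]
tcp_rot: [-0.001, 0.078, 0.997, 0.001]
contact_force: [-6.5, 3.1, 13.9]
opening: 0.0125
clock: 14.65
ee_pos: [0.4502, -0.288, 0.0929]
tcp_rot: [-0.0, 0.078, 0.997, 0.001]
contact_force: [-0.5, 0.1, -0.4]
opening: 0.0126
clock 14.65 pos [ 0.4502 -0.288   0.0929] yaw 171.07 tilt 0.06 F [-0.5  0.1 -0.4] open 0.0126 j [-0.57  0.07 -0.25  1.25  0.   -0.41]
```

On the lid. Now release, opening gradually, then rise.

```bash
python3 -m pendant '[[0,0,0,0,0,0,20],[0,0,0,0,0,0,30],[0,0,0,0,0,0,45],[0,0,0,0,0,0,60],[0,0,0,0,0,0,60]]'; python3 -m pendant '[[0,0,0,0,0,-15,60],[0,0,0,0,0,-30,60],[0,0,0,0,0,-40,60],[0,0,0,0,0,-40,60],[0,0,0,0,0,0,60],[0,0,0,0,0,0,60]]'
python3 - <<'E'
from h import *
for n in ["wrist","top","side"]:
    c=cam(n); cv2.imwrite(f"pics/{n}6.png",c[0]["image"][:,:,::-1])
E
```

```text
clock: 15.15
ee_pos: [0.4508, -0.2886, 0.0938]
tcp_rot: [0.001, 0.078, 0.997, -0.0]
contact_force: [0.1, 0.5, -0.6]
opening: 0.0601
clock: 15.75
ee_pos: [0.4498, -0.2881, 0.2277]
tcp_rot: [0.001, 0.078, 0.997, -0.0]
contact_force: [1.0, 0.6, -1.4]
opening: 0.0598
```

View pics/wrist6.png

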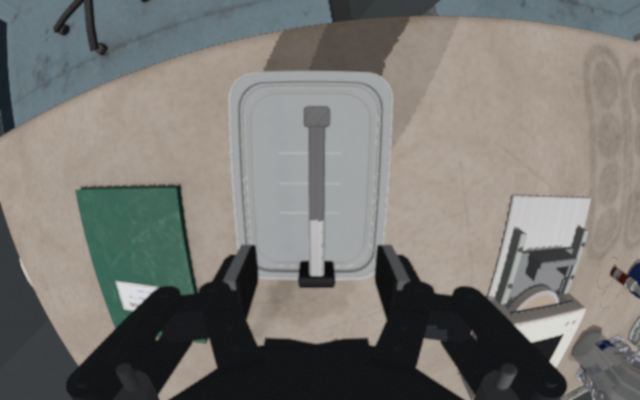

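View pics/side6.png

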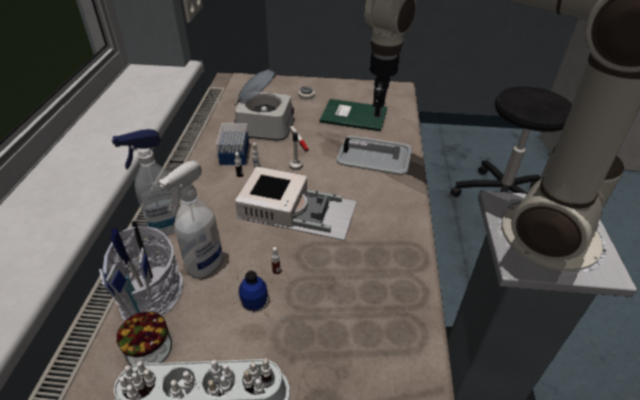

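The wrist view shows the pusher on the lid from (316,115) to its head at (317,275), with the fingers clear. I measure its pose and compare the carrier and bystanders with the start.

```bash
python3 - <<'E'
from h import *
w=cv2.imread("pics/wrist6.png"); cv2.imwrite("pics/w6z.png",cv2.resize(w[60:300,220:400],None,fx=2.5,fy=2.5,interpolation=cv2.INTER_CUBIC))
t=cv2.imread("pics/top6.png"); cv2.imwrite("pics/t6z.png",cv2.resize(t[110:300,220:480],None,fx=3,fy=3,interpolation=cv2.INTER_CUBIC))
c=cam("wrist"); L=np.array([.4488,-.2916]); a=np.radians(-9.2); u=np.array([np.cos(a),np.sin(a)]); v=np.array([-u[1],u[0]])
for n,uv,z in [("headfront",(317,287),.044),("headfront",(317,283),.044),("butt end",(316,106),.044),("bar1",(317,130),.042),("bar2",(317,262),.042)]:
    p=onplane(c,*uv,z,wray)[:2]; print(n,p.round(4),(p-L)@u,(p-L)@v)
E
```

```text
headfront [ 0.5388 -0.3012] 0.09041809114954025 0.00490989171561914
headfront [ 0.5343 -0.3005] 0.085819888635065 0.004882776614771333
butt end [ 0.375  -0.2764] -0.07524432264477082 0.0032146382743753698
bar1 [ 0.3946 -0.2786] -0.05560726396173176 0.004115857569972252
bar2 [ 0.5127 -0.2971] 0.0639280921053832 0.0047609712739050125
```

View pics/w6z.png

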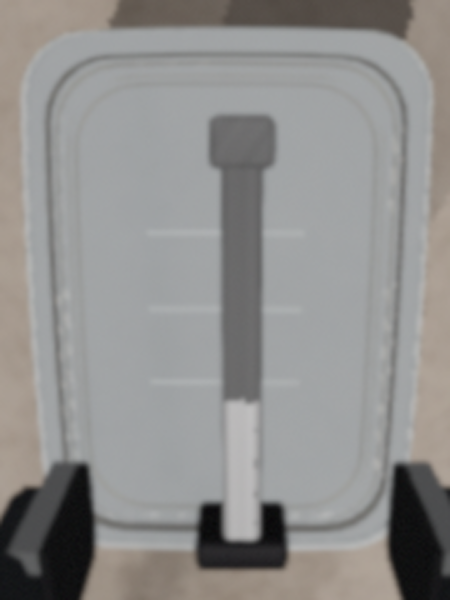

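View pics/t6z.png

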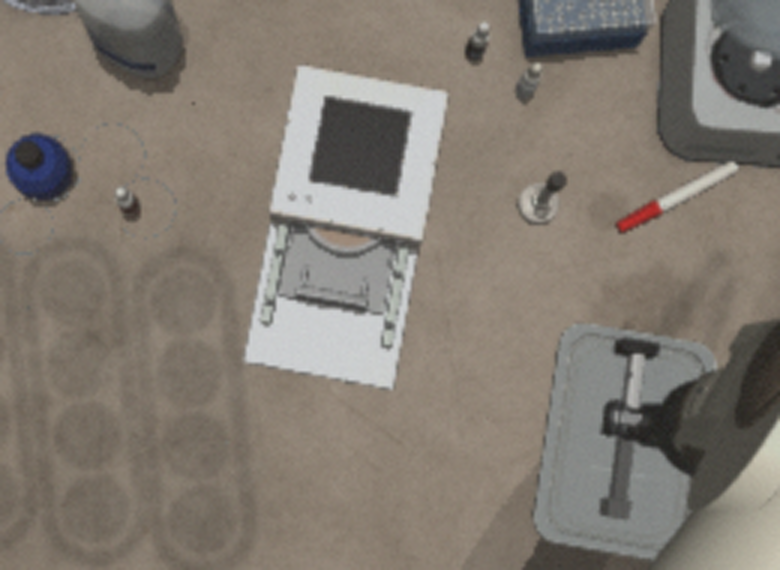

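```bash
python3 -m pendant '[[0,0,0,0,0,-20,60],[0,0,0,0,0,0,60]]'; python3 -c "
from h import *
t=cam('top')
for uv in [(278,297),(385,314)]:
    p=onplane(t,uv[0]/3+220,uv[1]/3+110,.014)[:2]; a=np.radians(-9.9); print('carrier near edge reader x mm',1000*(p-[.6455,-.018])@[np.cos(a),np.sin(a)])
print(arm.close_job())"
```

```text
clock: 16.15
ee_pos: [0.4487, -0.2873, 0.2435]
tcp_rot: [-0.002, 0.078, 0.997, 0.002]
contact_force: [-0.6, 0.0, 0.6]
opening: 0.0599
carrier near edge reader x mm -71.51647266493596
carrier near edge reader x mm -68.88866365046007
the job is handed in; nothing more can be done
None
```

The carrier is at the stop, the pusher lies on the tub lid, and I handed the job in at about 16 s. No verdict came back.

**Carrier:** I pushed it by its lug with the pusher head in 1.2–3 mm taps. It slid at about 2 N until the wrist force jumped to about 9–10 N. One more 1 mm tap moved the tool only about 0.1 mm, so I took this as the stop, with little or no shove-back. I can't measure the stop plate directly. A last top view put the carrier's near edge at about −70 mm in the reader frame. That puts its far end about 80 mm inside the mouth, in line with the tool's travel and within the 55–95 mm range.

**Pusher:** It lies flat on the lid and is released. The grip point is within about 5 mm of the lid centre along and about 4 mm across, and it is parallel to within about 1°. I estimate the grip height at about 33 mm.

**Bystanders:** Probe, flask and bottle look unmoved in the last pictures; I compared them by eye and did not measure.

**Checks that disagreed:**
- The top and side views differed by about 5–8 mm across the reader, which did not matter for pushing against the 70 mm lug.
- Small downward moves fell short, so I gripped the bar about 6 mm above its grip point and allowed for that afterwards.
- Setting the pusher down peaked at about 14 N before I let go.

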